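# Release the yellow prize-draw ball at the book sale

## Robot

A 6-joint arm with a two-finger parallel gripper is mounted at the origin on the work surface. World frame = base frame: x ahead of the robot, y to its left, z up, the work surface at z = 0. Lengths are in m, angles in rad, forces in N, time in s.
With the tool pointing down it reaches from about 0.3 to 0.775 m from the base axis. Payload 14.6 kg.
Tool frame: the origin (TCP) lies at the very end of the fingers, on their centre line; the grasp point (between the pads) lies ctrl.grasp_offset behind it (ctrl.grasp_offset is the distance from the TCP to the grasp point, in m); z points along the fingers, y is the direction in which the jaws open and shut (so a half turn about z gives the same grasp; the last joint's range is limited). The gripper opens to 94 mm and grips with 3 to 60 N. Pads are 16 mm wide; open, the fingers measure 119 mm over their backs; the gripper's body (75 mm by 177 mm) begins 78 mm behind the grasp point.
Start: joints at [-1.202, 0.3, 1.521, -0, 1.321, -0.067], TCP at [0.232, -0.499, 0.205] pointing down, gripper open.
Joint ranges: [-3.03, 3.03], [-0.79, 2.21], [0.23, 2.52], [-1.04, 4.18], [0, 3.07], [-2.55, 2.55]. Speed limits (rad/s): [2.22, 2.22, 2.57, 3.14, 3.14, 3.14].

## Interface

Orientations are given as [roll, pitch, yaw] about the fixed x, y, z axes, in that order (R = Rz(yaw) Ry(pitch) Rx(roll)).
In Python, from station import ctrl gives the robot as it stands. The module is installed in compiled form; this text tells all that it offers.
- The arm moves only by the tool carry_out, never from a script. Its argument "deltas" is a list of rows, each an object of numbers: "x", "y", "z": the shift along the tool's x, y, z in units of 0.02 m (1.0 is 0.02 m); "wx", "wy", "wz": the turn, a rotation vector about the tool's x, y, z in units of 0.08 rad (1.0 is 0.08 rad); "jaw": the opening in per cent of the stroke, from 0 (shut) to 100 (fully open). A call has 1 to 12 rows; each row shifts and turns the commanded pose from where the row before left it, along the tool's axes as they then stand; what a row does not reach is not made up. A row lasts 1/12 s, in which the tool goes at most 41.7 mm and 7.16 degrees, less where a joint would pass 70% of its speed; a pose out of reach is approached as far as the arm can. A call with a number of a shift or a turn outside -1 to 1 is refused whole. A call with a gripper value outside its range is refused whole. The fingers move at their own pace and stop on an object; "squeeze" is the grip in N (left out, the last holds). Time passes only in rows, so rows that do not move let the fingers close. It gives the time, the measured TCP pose, the force and the opening at its end, in the units of the state.
- ctrl.get_obs(): the state, without advancing time (a new reading comes with each control period).
- ctrl.camera(name): name is "scene" or "top" or "wrist"; returns the picture (480x640x3 uint8, blue, green, red); there is no depth.
- ctrl.camera_params(name): a dict with "mtx" (3x3 intrinsics, pixels), "dist" ([k1, k2, p1, p2, k3] as OpenCV has them; the pictures are not rectified), "origin" and "attitude" of the camera in the world. Camera axes: x right, y down, z forward; pixel columns grow to the right and rows downward; lengths in m; the calibration is good to about 2 mm. A picture is of the moment at which its call begins: read the wrist's pose just before it. camera_params takes no time and is no camera call; for the wrist camera it gives the pose at the moment of the call.
- ctrl.hand_in(): hands the job in, once; it reports no verdict.
Trained networks look in the newest picture that a camera, given by its name, has taken for a name from the list of things; names that differ only in an ending like _2 or _b are one class to them, and where a whole thing is asked for, a point or a joint stands for the part that bears it (a point fixed in the world has none). Each returns a list of dicts, best first, with "conf" (0 to 1); they miss things now and then, are a little off and sometimes report something else, mostly with a low value. They report only what shows in the picture. A call takes as long as a camera call. They do not tell look-alikes from the thing itself.
- ctrl.boxes_of(camera, label): "rect" ([left, top, right, bottom] in pixels, round what is visible of it).
- ctrl.mark_of(camera, label): "position" ([row, column] in pixels: a listed point, or the origin of a listed thing).
The state is a dict: "time_s": time; "qpos": joint angles; "joint_vel": joint speeds; "tau": joint torques, N m; "ee_pos": TCP position; "eef_rot": TCP orientation; "force": force on the tool from outside, world axes, zero at the start; "moment": the same for the moment, N m; "grip_width": finger opening in m.
Only numpy, scipy, OpenCV 4.12 (cv2) and the standard library are available. Lean on these libraries where they do the work, as an engineer would, in place of code of your own. Each camera call takes 0.05 s, during which the arm holds its last target.

## Task

On the book-sale table stands a wooden prize-draw dispenser with a yellow and a blue ball, each waiting behind its own gate. Press down the red pedal of the rocking lever on the yellow ball's side and hold it down until the yellow ball has rolled under the lifted gate into the tray, then let the pedal come back up so that the gate is shut again, and move clear. Leave the blue ball's lever alone, do not touch the balls or the gates, and leave the mug, book, stamp and tin where they stand.

Things in the scene. Friction and masses are not known exactly. Their poses are not given: they have to be found in the camera images.
- dispenser: plywood ball dispenser fixed to the table, 290 mm long (x), 400 mm wide (y), up to 105 mm tall. Origin on the table top under the middle of the line of gates; z up, +x down the lanes to the tray, +y its left side. Two open lanes 40 mm wide at y = +23 mm (left) and -23 mm (right) slope down 8 degrees to +x; gates at x = 0, the balls wait just behind. Each side has its own see-saw lever along y
- pad_left (a point): centre of the top of the left lever's red pedal (46 x 46 mm), at rest level, 105 mm above the table and 163 mm to the left (+y) of the dispenser's middle; moves with the lever. Pressed fully it goes down about 35 mm and slopes down outwards by 0.55 rad. Sprung: about 2 N to start, 5 N at full travel; comes back up by itself when let go
- pad_right (a point): the same for the right lever's red pedal, 163 mm to the right (-y) of the dispenser's middle
- lever_left (a joint): angle of the left lever, which works only the left gate: 0 at rest (gate shut), grows as the pedal goes down, 0.55 rad at the stop (gate fully up). The ball passes beneath from about 0.4 rad, then needs about 1 s to reach the tray. Pivot at y = +98 mm, 95 mm above the table, between two posts 104 mm tall (x 11 to 17 mm either side)
- lever_right (a joint): the same for the right lever and gate, pivot at y = -98 mm
- gate_left (a point): middle of the lower edge of the black gate plate (5 x 26 x 44 mm) that hangs from the inner end of the left lever across the left lane; 53 mm above the table when shut, 93 mm when fully up
- gate_right (a point): the same across the right lane, on the right lever
- ball_yellow_center (a point): centre of the yellow plastic ball, 36 mm in diameter, about 30 g; it starts against the gate of the left or of the right lane, 66 mm above the table
- ball_blue_center (a point): centre of the blue plastic ball, of the same size, in the other lane
- ball_yellow: the yellow ball itself; its frame turns as it rolls, so use ball_yellow_center for its place
- ball_blue: the blue ball itself; use ball_blue_center for its place
- tray_center (a point): point just above the middle of the floor of the open grey-lined catch tray at the dispenser's +x end; the inside is 105 mm (x) by 138 mm (y), its walls reach 60 mm above the table
- mug: terracotta-coloured mug, 76 mm across, 90 mm tall, loose bystander; origin under its centre
- book: green paperback lying flat, 110 x 178 x 26 mm, loose bystander; origin under its centre
- stamp: wooden hand stamp standing upright, 44 mm across, 74 mm tall, loose bystander; origin under its centre
- tin: closed blue-banded donation tin, 68 mm across, 100 mm tall, loose bystander; origin under its centre
There are look-alikes about, which are no part of the job. Of the things shaped like the ball_blue, the blue one is meant.

How it is judged:
On the way, in this order (a step that is already met when the one before it is completed fails the run):
1. the lever on the yellow ball's side is pressed down (((y of ball_yellow_center in the frame of dispenser above 0 m and value of joint lever_left above 0.33 rad) or (y of ball_yellow_center in the frame of dispenser below 0 m and value of joint lever_right above 0.33 rad))).
2. the yellow ball has rolled into the tray (x of ball_yellow_center in the frame of dispenser between 0.055 and 0.165 m and y of ball_yellow_center in the frame of dispenser between -0.075 and 0.075 m and z of ball_yellow_center in the frame of dispenser below 0.05 m), for 0.2 s.
At the end, for the whole second after the job is handed in: the yellow ball lies still (under 0.05 m/s) inside the catch tray; both levers are back up (under 0.06 rad) with the gates shut; the blue ball still waits behind its gate; mug, book, stamp and tin within 30 mm of where they stood (all of step 2 and linear speed of ball_yellow below 0.05 m/s and value of joint each of lever_left, lever_right below 0.06 rad and x of ball_blue_center in the frame of dispenser between -0.04 and -0.01 m and z of ball_blue_center in the frame of dispenser below 0.08 m and distance of each of mug, book, stamp, tin from where it was at the start of the episode below 0.03 m); the robot touches nothing.
It fails at once if the lever on the blue ball's side is pressed (over 0.15 rad) ((y of ball_blue_center in the frame of dispenser above 0 m and value of joint lever_left above 0.15 rad) or (y of ball_blue_center in the frame of dispenser below 0 m and value of joint lever_right above 0.15 rad)).
It fails at once if the robot touches a ball (contact force between any of ball_yellow, ball_blue and the fingers above 0.3 N or contact force between any of ball_yellow, ball_blue and the arm above 0.3 N).
It fails at once if the robot touches a gate (contact force between any of lever_left_c2, lever_right_c2 and the fingers above 0.3 N or contact force between any of lever_left_c2, lever_right_c2 and the arm above 0.3 N).
It fails at once if a ball is lifted, or the blue ball leaves its place (distance of ball_blue_center from where it was at the start of the episode above 0.015 m or height (world z) of ball_yellow_center above 0.11 m).
It fails at once if a bystander is shifted by over 30 mm, lifted or knocked over (distance of any of mug, book, stamp, tin from where it was at the start of the episode above 0.03 m or angle between any of mug, book, stamp, tin's own z axis and vertical above 0.3 rad).
It also fails if it takes over 32 s, if anything falls off the work surface, if the arm or the gripper's body presses on something with over 40 N, if the wrist force passes 120 N, or if a joint passes its speed limit or range.

## Working session

There is one attempt and no reset: what is moved stays moved. The work goes in short steps, Python scripts to look and compute and a tool call to move; the robot and the scene stay as the last step left them, time stands still between calls to the robot, and variables do not carry over. Pictures are saved under pics/ and viewed, and the job is handed in when it is done.

Besides the shell and the picture viewer there is one more tool, called after "Request:" as name(argument=value, ...), one argument or row to a line, values as JSON. carry_out: Moves the arm, as the interface text tells. Its arguments: {"type":"object","properties":{"deltas":{"type":"array"},"squeeze":{"type":"number"}},"required":["deltas"]}

```bash
mkdir -p pics; python3 - <<'E'
from station import ctrl
import cv2
o=ctrl.get_obs();print(o['time_s'],o['ee_pos'],o['eef_rot'],o['force'])
for c in ['scene','top']:
    cv2.imwrite(f'pics/{c}0.png',ctrl.camera(c))
    p=ctrl.camera_params(c);print(c,p)
    for l in ['pad_left','pad_right','ball_yellow_center','ball_blue_center','gate_left','gate_right','tray_center','dispenser']:
        print(l,[(round(d['conf'],2),[round(float(v)) for v in d['position']]) for d in ctrl.mark_of(c,l)][:3])
print(ctrl.get_obs()['time_s'])
E
```

```text
0.0 [ 0.23206228 -0.49835156  0.20488339] [-3.14041693e+00 -7.45600687e-05  4.35769366e-01] [-0.09017998 -0.24410685  0.20358748]
scene {'mtx': array([[609.28139462,   0.        , 326.10863426],
       [  0.        , 609.28139462, 233.2370898 ],
       [  0.        ,   0.        ,   1.        ]]), 'dist': array([-0.10367424,  0.        ,  0.        ,  0.        ,  0.        ]), 'origin': array([ 1.12477806, -0.56961139,  0.59323065]), 'attitude': array([-2.12605842, -0.01518168,  0.80304042])}
pad_left [(0.96, [203, 385])]
pad_right [(0.83, [257, 192])]
ball_yellow_center [(0.64, [250, 277])]
ball_blue_center [(0.48, [238, 442]), (0.21, [258, 194])]
gate_left [(0.55, [253, 310])]
gate_right [(0.78, [264, 281])]
tray_center [(0.84, [316, 331])]
dispenser [(0.88, [288, 298]), (0.31, [267, 282])]
top {'mtx': array([[582.76843131,   0.        , 319.14952068],
       [  0.        , 582.76843131, 238.07011876],
       [  0.        ,   0.        ,   1.        ]]), 'dist': array([-0.14161873,  0.        ,  0.        ,  0.        ,  0.        ]), 'origin': array([0.40975601, 0.00582997, 1.02378815]), 'attitude': array([-3.01479242,  0.02115446, -1.55452902])}
pad_left [(0.58, [216, 263])]
pad_right [(0.85, [267, 467])]
ball_yellow_center [(0.83, [256, 370])]
ball_blue_center [(0.91, [253, 349]), (0.86, [195, 213]), (0.75, [352, 320])]
gate_left [(0.94, [238, 351])]
gate_right [(0.63, [247, 374])]
tray_center [(0.7, [187, 373])]
dispenser [(0.79, [248, 358]), (0.35, [260, 372])]
0.9
```

View pics/scene0.png

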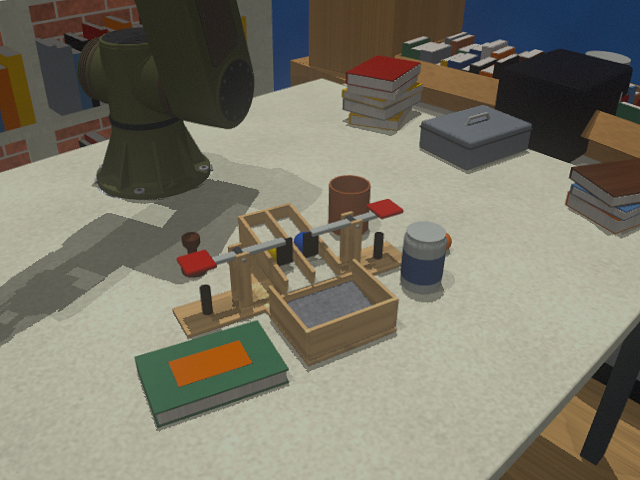

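View pics/top0.png

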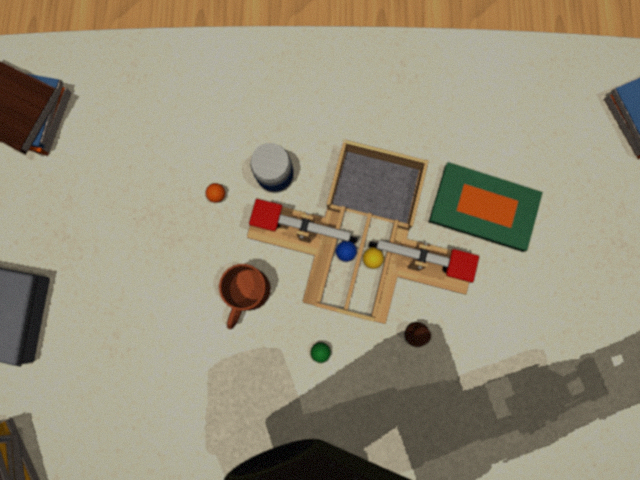

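```bash
python3 - <<'E'
import cv2
i=cv2.imread('pics/top0.png')[150:330,220:500];cv2.imwrite('pics/topcrop.png',cv2.resize(i,None,fx=2.8,fy=2.8,interpolation=cv2.INTER_CUBIC))
E
```

```text
(no output)
```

View pics/topcrop.png

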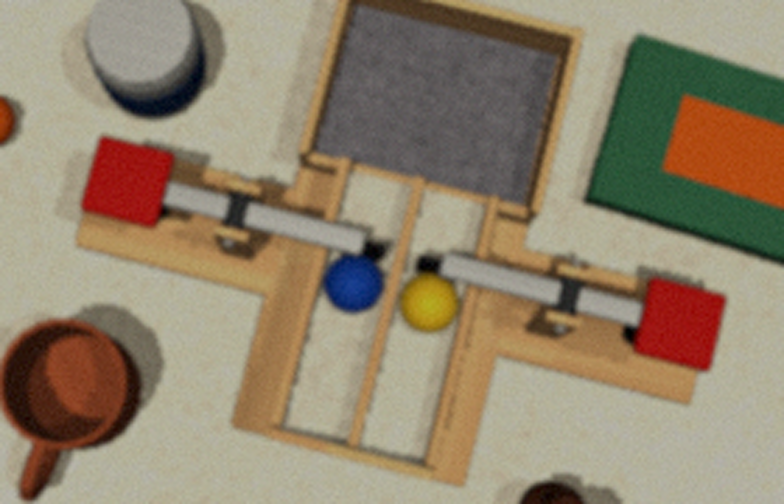

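```bash
cat > h.py <<'E'
import cv2,numpy as np
from scipy.spatial.transform import Rotation as R
from station import ctrl
def ray(c,rc):
    p=ctrl.camera_params(c)
    u=cv2.undistortPoints(np.array([[[rc[1],rc[0]]]],float),p['mtx'],p['dist'])[0,0]
    return p['origin'],R.from_euler('xyz',p['attitude']).apply([u[0],u[1],1])
def atz(c,rc,z):
    o,d=ray(c,rc);return o+d*(z-o[2])/d[2]
def reds(i):
    h=cv2.cvtColor(i,cv2.COLOR_BGR2HSV)
    m=((h[...,0]<4)|(h[...,0]>175))&(h[...,1]>200)&(h[...,2]>110)
    n,l,s,c=cv2.connectedComponentsWithStats(m.astype('uint8'))
    return [(s[k].tolist(),c[k][::-1].round(1)) for k in range(1,n) if s[k][4]>150]
E
python3 - <<'E'
from h import *
for c in ['top','scene']:
    for s,p in reds(cv2.imread(f'pics/{c}0.png')): print(c,s,p,atz(c,p,.105).round(4))
print('marks')
for c,l,p,z in [('top','pr',(267,467),.105),('top','pl',(216,263),.105),('scene','pl',(203,385),.105),('scene','pr',(257,192),.105),('top','tray',(187,373),.02),('scene','tray',(316,331),.02),('top','ball_y',(256,370),.066),('top','ball_b',(253,349),.066)]:
    print(c,l,atz(c,p,z).round(4))
print(ctrl.grasp_offset)
E
```

```text
top [250, 200, 32, 30, 680] [214.6 265.2] [0.5633 0.1143 0.105 ]
top [447, 250, 31, 32, 701] [265.3 462.3] [ 0.4861 -0.2006  0.105 ]
scene [367, 56, 50, 17, 257] [ 63.3 389.1] [0.0289 0.746  0.105 ]
scene [177, 250, 39, 22, 290] [259.5 197.6] [ 0.491  -0.2011  0.105 ]
marks
top pr [ 0.4835 -0.2082  0.105 ]
top pl [0.561  0.1178 0.105 ]
scene pl [0.5613 0.1205 0.105 ]
scene pr [ 0.4803 -0.2035  0.105 ]
top tray [ 0.6291 -0.064   0.02  ]
scene tray [ 0.6365 -0.0762  0.02  ]
top ball_y [ 0.5029 -0.0563  0.066 ]
top ball_b [ 0.5074 -0.0216  0.066 ]
0.0188
```

Candidates: the pedals are at top-image (row, col) (265, 462) on the right and (215, 265) on the left. The yellow ball is at (258, 373) in the right lane and the blue ball at (251, 346) in the left. The orange (192, 215) and green (352, 320) balls are loose look-alikes on the table. The close crop shows the yellow ball behind the right-hand gate, so the right pedal is the one, at about (0.486, -0.201, 0.105). The pedals measure 324 mm apart, against 326 mm expected.

First I turn the jaws along the dispenser's x and close them.

Request:
carry_out(
  deltas=[
    {"wz":-1,"jaw":0},
    {"wz":-1,"jaw":0},
    {"wz":-1,"jaw":0},
    {"wz":-1,"jaw":0},
    {"wz":-1,"jaw":0},
    {"wz":-1,"jaw":0},
    {"wz":-1,"jaw":0},
    {"wz":-1,"jaw":0},
    {"wz":-1,"jaw":0},
    {"wz":-1,"jaw":0},
    {"wz":-1,"jaw":0},
    {"wz":-0.2,"jaw":0},
  ],
  squeeze=10,
)

```text
invalid input
```

```bash
cat >> h.py <<'E'
def to(t):
    o=ctrl.get_obs();r=R.from_euler('xyz',o['eef_rot'])
    print(o['time_s'],o['ee_pos'].round(4),o['eef_rot'].round(3),'F',o['force'].round(2),'w',o['grip_width'])
    print('units',(r.inv().apply(np.array(t)-o['ee_pos'])/.02).round(2))
E
python3 -c "
from h import *
to([.487,-.203,.14])"
```

```text
0.9 [ 0.2322 -0.4986  0.2054] [-3.142 -0.     0.436] F [ 0.31 -0.39 -0.39] w 0.0940773698878606
units [17.79 -8.02  3.27]
```

Request:
carry_out(
  deltas=[
    {"x":0,"y":0,"z":0,"wx":0,"wy":0,"wz":-1,"jaw":0},
  ],
)

```text
time_s: 0.98
ee_pos: [0.2322, -0.4986, 0.2054]
eef_rot: [-3.142, -0.0, 0.514]
force: [0.5, 0.0, -0.4]
grip_width: 0.0905
```

All keys are needed in each row; the turn direction is right.

Request:
carry_out(
  deltas=[
    {"x":0,"y":0,"z":0,"wx":0,"wy":0,"wz":-1,"jaw":0},
    {"x":0,"y":0,"z":0,"wx":0,"wy":0,"wz":-1,"jaw":0},
    {"x":0,"y":0,"z":0,"wx":0,"wy":0,"wz":-1,"jaw":0},
    {"x":0,"y":0,"z":0,"wx":0,"wy":0,"wz":-1,"jaw":0},
    {"x":0,"y":0,"z":0,"wx":0,"wy":0,"wz":-1,"jaw":0},
    {"x":0,"y":0,"z":0,"wx":0,"wy":0,"wz":-1,"jaw":0},
    {"x":0,"y":0,"z":0,"wx":0,"wy":0,"wz":-1,"jaw":0},
    {"x":0,"y":0,"z":0,"wx":0,"wy":0,"wz":-1,"jaw":0},
    {"x":0,"y":0,"z":0,"wx":0,"wy":0,"wz":-1,"jaw":0},
    {"x":0,"y":0,"z":0,"wx":0,"wy":0,"wz":-1,"jaw":0},
    {"x":0,"y":0,"z":0,"wx":0,"wy":0,"wz":-0.2,"jaw":0},
  ],
)

```text
time_s: 1.9
ee_pos: [0.2322, -0.4986, 0.2055]
eef_rot: [3.142, 0.0, 1.336]
force: [1.0, -0.3, -0.3]
grip_width: 0.0176
```

```bash
python3 -c "
from h import *
to([.487,-.203,.14])"
```

```text
1.9 [ 0.2322 -0.4986  0.2055] [3.142 0.    1.336] F [ 0.99 -0.35 -0.35] w 0.017623443512114218
units [17.34  8.95  3.27]
```

Request:
carry_out(
  deltas=[
    {"x":0.85,"y":0.45,"z":0.1,"wx":0,"wy":0,"wz":0,"jaw":0},
    {"x":0.85,"y":0.45,"z":0.1,"wx":0,"wy":0,"wz":0,"jaw":0},
    {"x":0.85,"y":0.45,"z":0.1,"wx":0,"wy":0,"wz":0,"jaw":0},
    {"x":0.85,"y":0.45,"z":0.1,"wx":0,"wy":0,"wz":0,"jaw":0},
    {"x":0.85,"y":0.45,"z":0.1,"wx":0,"wy":0,"wz":0,"jaw":0},
    {"x":0.85,"y":0.45,"z":0.1,"wx":0,"wy":0,"wz":0,"jaw":0},
    {"x":0.85,"y":0.45,"z":0.1,"wx":0,"wy":0,"wz":0,"jaw":0},
    {"x":0.85,"y":0.45,"z":0.1,"wx":0,"wy":0,"wz":0,"jaw":0},
    {"x":0.85,"y":0.45,"z":0.1,"wx":0,"wy":0,"wz":0,"jaw":0},
    {"x":0.85,"y":0.45,"z":0.1,"wx":0,"wy":0,"wz":0,"jaw":0},
    {"x":0.85,"y":0.45,"z":0.1,"wx":0,"wy":0,"wz":0,"jaw":0},
    {"x":0.85,"y":0.45,"z":0.1,"wx":0,"wy":0,"wz":0,"jaw":0},
  ],
)

```text
time_s: 2.9
ee_pos: [0.386, -0.3252, 0.1814]
eef_rot: [3.141, 0.0, 1.33]
force: [-1.0, -1.0, -0.5]
grip_width: 0.0003
```

```bash
python3 -c "
from h import *
to([.487,-.203,.14])"
```

```text
2.9 [ 0.386  -0.3252  0.1814] [3.141 0.    1.33 ] F [-0.99 -0.99 -0.48] w 0.00027296709526615254
units [7.14 3.45 2.07]
```

Request:
carry_out(
  deltas=[
    {"x":0.9,"y":0.43,"z":0,"wx":0,"wy":0,"wz":0,"jaw":0},
    {"x":0.9,"y":0.43,"z":0,"wx":0,"wy":0,"wz":0,"jaw":0},
    {"x":0.9,"y":0.43,"z":0,"wx":0,"wy":0,"wz":0,"jaw":0},
    {"x":0.9,"y":0.43,"z":0,"wx":0,"wy":0,"wz":0,"jaw":0},
    {"x":0.9,"y":0.43,"z":0,"wx":0,"wy":0,"wz":0,"jaw":0},
    {"x":0.9,"y":0.43,"z":0,"wx":0,"wy":0,"wz":0,"jaw":0},
    {"x":0.9,"y":0.43,"z":0,"wx":0,"wy":0,"wz":0,"jaw":0},
    {"x":0.84,"y":0.44,"z":0,"wx":0,"wy":0,"wz":0,"jaw":0},
    {"x":0,"y":0,"z":1,"wx":0,"wy":0,"wz":0,"jaw":0},
    {"x":0,"y":0,"z":1,"wx":0,"wy":0,"wz":0,"jaw":0},
    {"x":0,"y":0,"z":0,"wx":0,"wy":0,"wz":0,"jaw":0},
  ],
)

```text
time_s: 3.82
ee_pos: [0.485, -0.2026, 0.1382]
eef_rot: [-3.137, -0.001, 1.331]
force: [-0.9, 0.4, -0.1]
grip_width: 0.0006
```

```bash
python3 -c "
from h import *
to([.487,-.203,.105])
for c in ['scene','wrist']: cv2.imwrite(f'pics/{c}1.png',ctrl.camera(c))
a=cv2.imread('pics/scene1.png')[130:370,110:430]
b=cv2.imread('pics/wrist1.png')
cv2.imwrite('pics/both1.png',np.hstack([cv2.resize(a,(400,300)),cv2.resize(b,(400,300))]))"
```

```text
3.8167 [ 0.485  -0.2026  0.1382] [-3.137e+00 -1.000e-03  1.331e+00] F [-0.87  0.38 -0.14] w 0.0006322297009770365
units [0.   0.11 1.66]
```

View pics/both1.png

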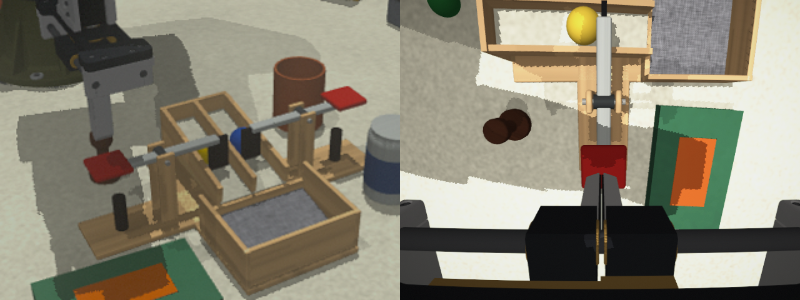

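The fingers hang over the right red pedal (scene crop about (110, 165)). The wrist view shows them in line with that lever, with the yellow ball at its gate and nothing near it. Pressing now.

Request:
carry_out(
  deltas=[
    {"x":0,"y":0,"z":0.5,"wx":0,"wy":0,"wz":0,"jaw":0},
    {"x":0,"y":0,"z":0.5,"wx":0,"wy":0,"wz":0,"jaw":0},
    {"x":0,"y":0,"z":0.4,"wx":0,"wy":0,"wz":0,"jaw":0},
    {"x":0,"y":0,"z":0.4,"wx":0,"wy":0,"wz":0,"jaw":0},
    {"x":0,"y":0,"z":0.4,"wx":0,"wy":0,"wz":0,"jaw":0},
    {"x":0,"y":0,"z":0.4,"wx":0,"wy":0,"wz":0,"jaw":0},
    {"x":0,"y":0,"z":0.4,"wx":0,"wy":0,"wz":0,"jaw":0},
    {"x":0,"y":0,"z":0.15,"wx":0,"wy":0,"wz":0,"jaw":0},
    {"x":0,"y":0,"z":0,"wx":0,"wy":0,"wz":0,"jaw":0},
    {"x":0,"y":0,"z":0,"wx":0,"wy":0,"wz":0,"jaw":0},
  ],
)

```text
time_s: 4.75
ee_pos: [0.4863, -0.2036, 0.0786]
eef_rot: [3.142, 0.0, 1.332]
force: [-1.1, 0.6, 4.5]
grip_width: 0.0001
```

```bash
cat > look.py <<'E'
import sys
from h import *
n=sys.argv[1]
to([.487,-.203,.072])
for c in ['scene','wrist']: cv2.imwrite(f'pics/{c}{n}.png',ctrl.camera(c))
a=cv2.imread(f'pics/scene{n}.png')[130:370,110:430]
b=cv2.imread(f'pics/wrist{n}.png')
cv2.imwrite(f'pics/both{n}.png',np.hstack([cv2.resize(a,(400,300)),cv2.resize(b,(400,300))]))
E
python3 look.py 2
```

```text
4.75 [ 0.4863 -0.2036  0.0786] [3.142 0.    1.332] F [-1.06  0.62  4.53] w 7.215555141608875e-05
units [0.04 0.03 0.33]
```

View pics/both2.png

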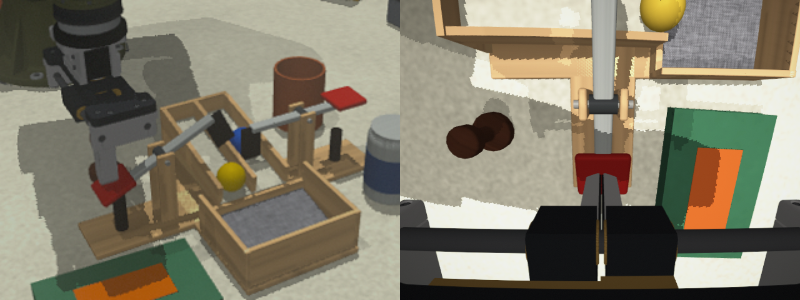

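The lever is down, the right gate is up, and the yellow ball (crop (231, 177)) is already past the gate and rolling to the tray. Holding.

Request:
carry_out(
  deltas=[
    {"x":0,"y":0,"z":0,"wx":0,"wy":0,"wz":0,"jaw":0},
    {"x":0,"y":0,"z":0,"wx":0,"wy":0,"wz":0,"jaw":0},
    {"x":0,"y":0,"z":0,"wx":0,"wy":0,"wz":0,"jaw":0},
    {"x":0,"y":0,"z":0,"wx":0,"wy":0,"wz":0,"jaw":0},
    {"x":0,"y":0,"z":0,"wx":0,"wy":0,"wz":0,"jaw":0},
    {"x":0,"y":0,"z":0,"wx":0,"wy":0,"wz":0,"jaw":0},
    {"x":0,"y":0,"z":0,"wx":0,"wy":0,"wz":0,"jaw":0},
    {"x":0,"y":0,"z":0,"wx":0,"wy":0,"wz":0,"jaw":0},
    {"x":0,"y":0,"z":0,"wx":0,"wy":0,"wz":0,"jaw":0},
    {"x":0,"y":0,"z":0,"wx":0,"wy":0,"wz":0,"jaw":0},
    {"x":0,"y":0,"z":0,"wx":0,"wy":0,"wz":0,"jaw":0},
    {"x":0,"y":0,"z":0,"wx":0,"wy":0,"wz":0,"jaw":0},
  ],
)

```text
time_s: 5.85
ee_pos: [0.4863, -0.2036, 0.0785]
eef_rot: [3.142, 0.0, 1.332]
force: [-0.2, -0.7, 4.7]
grip_width: 0.0005
```

```bash
python3 look.py 3
```

```text
5.85 [ 0.4863 -0.2036  0.0785] [3.142 0.    1.332] F [-0.23 -0.74  4.69] w 0.0004926304558521892
units [0.04 0.03 0.32]
```

View pics/both3.png

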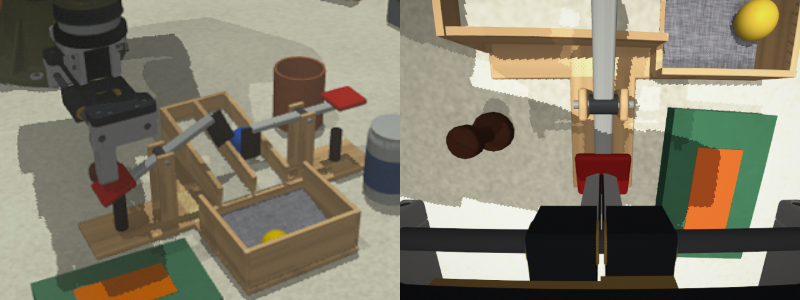

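The yellow ball is in the tray (wrist crop (755, 20)). I let the pedal rise slowly, then go clear upwards.

Request:
carry_out(
  deltas=[
    {"x":0,"y":0,"z":0,"wx":0,"wy":0,"wz":0,"jaw":0},
    {"x":0,"y":0,"z":-0.3,"wx":0,"wy":0,"wz":0,"jaw":0},
    {"x":0,"y":0,"z":-0.3,"wx":0,"wy":0,"wz":0,"jaw":0},
    {"x":0,"y":0,"z":-0.3,"wx":0,"wy":0,"wz":0,"jaw":0},
    {"x":0,"y":0,"z":-0.3,"wx":0,"wy":0,"wz":0,"jaw":0},
    {"x":0,"y":0,"z":-0.3,"wx":0,"wy":0,"wz":0,"jaw":0},
    {"x":0,"y":0,"z":-0.4,"wx":0,"wy":0,"wz":0,"jaw":0},
    {"x":0,"y":0,"z":-1,"wx":0,"wy":0,"wz":0,"jaw":0},
    {"x":0,"y":0,"z":-1,"wx":0,"wy":0,"wz":0,"jaw":0},
    {"x":0,"y":0,"z":-1,"wx":0,"wy":0,"wz":0,"jaw":0},
    {"x":0,"y":0,"z":-1,"wx":0,"wy":0,"wz":0,"jaw":0},
    {"x":0,"y":0,"z":-1,"wx":0,"wy":0,"wz":0,"jaw":0},
  ],
)

```text
time_s: 6.95
ee_pos: [0.4861, -0.2032, 0.2178]
eef_rot: [-3.142, -0.0, 1.332]
force: [0.1, -0.5, 1.3]
grip_width: 0.0006
```

Request:
carry_out(
  deltas=[
    {"x":-0.9,"y":0,"z":0,"wx":0,"wy":0,"wz":0,"jaw":0},
    {"x":-0.9,"y":0,"z":0,"wx":0,"wy":0,"wz":0,"jaw":0},
    {"x":-0.9,"y":0,"z":0,"wx":0,"wy":0,"wz":0,"jaw":0},
    {"x":-0.9,"y":0,"z":0,"wx":0,"wy":0,"wz":0,"jaw":0},
    {"x":-0.9,"y":0,"z":0,"wx":0,"wy":0,"wz":0,"jaw":0},
    {"x":0,"y":0,"z":0,"wx":0,"wy":0,"wz":0,"jaw":0},
    {"x":0,"y":0,"z":0,"wx":0,"wy":0,"wz":0,"jaw":0},
    {"x":0,"y":0,"z":0,"wx":0,"wy":0,"wz":0,"jaw":0},
    {"x":0,"y":0,"z":0,"wx":0,"wy":0,"wz":0,"jaw":0},
  ],
)

```text
time_s: 7.7
ee_pos: [0.4652, -0.2902, 0.2166]
eef_rot: [3.142, -0.0, 1.333]
force: [-0.5, -0.3, 0.3]
grip_width: 0.0008
```

```bash
python3 look.py 4; python3 - <<'E'
from h import *
i=ctrl.camera('top');cv2.imwrite('pics/top4.png',i)
j=cv2.imread('pics/top0.png')
for c,im in (('top0',j),('top4',i)): print(c,[p for s,p in reds(im)])
for l in ['ball_yellow_center','mug','book','stamp','tin']: print(l,[(round(d['conf'],2),np.round(d['position'])) for d in ctrl.mark_of('top',l)][:2])
E
```

```text
7.7 [ 0.4652 -0.2902  0.2166] [ 3.142 -0.     1.333] F [-0.48 -0.34  0.25] w 0.0007551288678054871
units [4.49 0.03 7.23]
top0 [array([214.6, 265.2]), array([265.3, 462.3])]
top4 [array([214.7, 265.3]), array([265.5, 462.3])]
ball_yellow_center [(0.67, array([169., 394.])), (0.42, array([246., 375.]))]
mug [(0.71, array([288., 248.]))]
book [(0.88, array([211., 482.])), (0.47, array([243., 377.]))]
stamp [(0.84, array([335., 415.]))]
tin [(0.81, array([177., 272.]))]
```

View pics/both4.png

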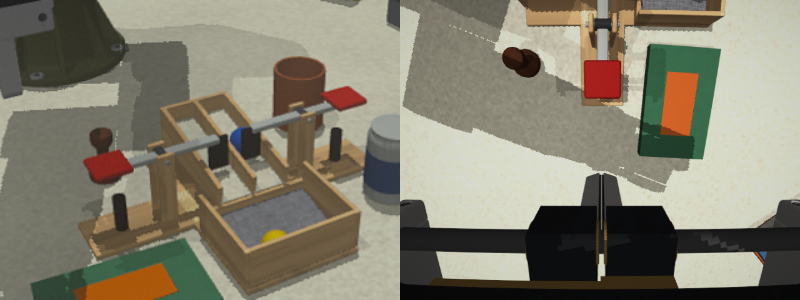

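View pics/top4.png

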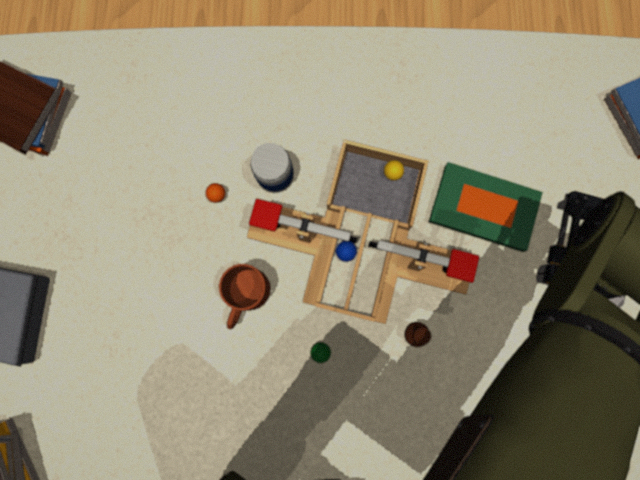

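The yellow ball is in the tray at (394, 170) in the top view, in the same place in the scene view as two seconds ago. Both pedals are back at their starting pixels, the blue ball is at its gate (346, 251), and the bystanders haven't moved.

```bash
python3 -c "
from station import ctrl
print(ctrl.hand_in())"
```

```text
the job is handed in; nothing more can be done
None
```

The yellow ball is in the catch tray and the job is handed in; no verdict was reported. I pressed the right pedal (the yellow ball was in the right lane) with closed fingers at about 4.6 N. I held it until the ball was in the tray, let it up slowly, then lifted and backed away; the clock read under 9 s.

**Last checks (pictures and state, before hand-in):**
- **Yellow ball:** it lay at the same place in the tray in two scene pictures taken about 2 s apart.
- **Levers:** both pedals were back within 0.2 px of where they started, and the right gate was shut.
- **Blue ball and bystanders:** the blue ball was still at its gate. The mug, book, stamp and tin looked unmoved from their starting places.
- **Contact:** the wrist force was close to zero, with the arm clear of everything.

**Failed or disagreed:**
- My first move call was refused because I had left keys out of its rows; the arm did not move.
- While pressing, the tool stopped about 3 mm short of the height I meant, but that was enough to open the gate.
- One low-confidence network report (0.42) placed the yellow ball back at the gate, but the pictures show it in the tray.
- Simple colour detection in the scene view mistook a red background book for the left pedal, so I used the top view instead.

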